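Dock a picking bin and snap its sprung stand over

ROBOT

A 6-joint arm with a two-finger parallel gripper is mounted at the origin on the work surface. World frame = base frame: x ahead of the robot, y to its left, z up, the work surface at z = 0. Lengths are in m, angles in degrees, forces in N, time in s.
With the tool pointing down it reaches from about 0.25 to 0.775 m from the base axis. Payload 4 kg.
Tool frame: the origin (TCP) lies midway between the tips of the shut fingers; the grasp point (between the pads) lies 19 mm behind it; y points along the fingers, x is the direction in which the jaws open and shut, and the axes are right-handed (so a half turn about y gives the same grasp; the last joint's range is limited). The gripper opens to 85 mm and grips with 20 to 120 N. Pads are 22 mm wide; open, the fingers measure 114 mm over their backs; the gripper's body (76 mm by 85 mm) begins 54 mm behind the grasp point. The pads swing forward as they close: fully open they stand 13 mm farther back than shut.
Start: joints at [-73.402, 4.996, 78.535, -0, 96.463, -5.907], TCP at [0.211, -0.508, 0.231] pointing down, gripper open.
Joint ranges: [-177.83, 177.83], [-43.37, 116.18], [15.69, 146.23], [-61.86, 241.86], [9.47, 152.12], [-147.06, 147.06]. Speed limits (degrees/s): [159.86, 159.86, 180, 180, 180, 180].

INTERFACE

Orientations are given as [roll, pitch, yaw] about the fixed x, y, z axes, in that order (R = Rz(yaw) Ry(pitch) Rx(roll)).
In Python, from rig import bot gives the robot as it stands. The module is installed in compiled form; this text tells all that it offers.
- The arm moves only by the shell command python3 -m handwheel 'ROWS'. ROWS is text: rows parted by semicolons, each of 7 numbers parted by spaces: the shift along the tool's x, y, z in mm, then the turn, a rotation vector about the tool's x, y, z in rad, then the finger opening in mm, from 0 to 85.4. In form: tx ty tz ax ay az fingers; .... A call has 1 to 10 rows; each row is the pose to reach, as a shift and turn from the pose measured when the call began, along the tool's axes at that moment; what a row does not reach only later rows make up. A row lasts 1/12 s, in which the tool goes at most 41.7 mm and 7.16 degrees, less where a joint would pass 70% of its speed; a pose out of reach is approached as far as the arm can. A call with a gripper value outside its range is refused whole. The fingers move at their own pace and stop on an object; the grip force is fixed at half the most. Time passes only in rows, so rows that repeat a pose let the fingers close. It gives the time, the measured TCP pose, the force and the opening at its end, in the units of the state.
- bot.get_obs(): the state, without advancing time (a new reading comes with each control period).
- bot.grab_frame(name): name is "side" or "top"; returns a dict with "img" (480x640x3 uint8, red, green, blue), "fx", "fy", "cx", "cy" (pixels), "rvec" (rotation vector, rad) and "tvec" (3), from world to camera coordinates, as OpenCV has them. Camera axes: x right, y down, z forward; pixel columns grow to the right and rows downward; lengths in m; the calibration is good to about 2 mm. A picture is of the moment at which its call begins. There is no depth.
- bot.finish_job(): hands the job in, once; it reports no verdict.
Trained networks look in the newest picture that a camera, given by its name, has taken for a name from the list of things; names that differ only in an ending like _2 or _b are one class to them, and where a whole thing is asked for, a point or a joint stands for the part that bears it (a point fixed in the world has none). Each returns a list of dicts, best first, with "score" (0 to 1); they miss things now and then, are a little off and sometimes report something else, mostly with a low value. They report only what shows in the picture. A call takes as long as a camera call.
- bot.find_in(camera, target): "point" ([x, y, z] in m, in world coordinates, good to about 4 mm: the middle of the surface that is visible of it).
- bot.cut_out(camera, target): "mask" (480x640 bool, what is visible of it).
- bot.pinpoint(camera, target): "point" ([x, y, z] in m, in world coordinates, good to about 4 mm: a listed point, or the origin of a listed thing).
The state is a dict: "clock": time; "q": joint angles; "qd": joint speeds; "joint_torque": joint torques, N m; "position": TCP position; "eef_rot": TCP orientation; "contact_force": force on the tool from outside, world axes, zero at the start; "moment": the same for the moment, N m; "gripper_width": opening from 0.0 (shut) to 1.0 (fully open).
Only numpy, scipy, OpenCV 4.12 (cv2) and the standard library are available. Lean on these libraries where they do the work, as an engineer would, in place of code of your own. Each camera call takes 0.05 s, during which the arm holds its last target. There are 200 camera calls.

TASK

Slide the blue picking bin along its track until it sits fully home against the stop unit, then push the unit's sprung stand over its centre so that it snaps down by itself inside the rear wall of the bin and locks the bin in. Push gently by feel, never harder than 20 N on bin or stand, leave the other things on the bench alone, and finish clear of everything.

Things in the scene. Friction and masses are not known exactly. Their poses are not given: they have to be found in the camera images.
- track: Fixed plywood board 460 x 165 x 15 mm lying on the bench, with two aluminium side guides (12 mm wide, rising 20 mm above the board, 125 mm apart inside). Origin: centre of the board's underside, on the bench. +x runs along the board, the way the bin is pushed home; z up. The grey steel stop unit with the sprung stand is clamped on its +x end.
- bin_front (a point): Loose blue hopper bin standing on the board between the guides: 180 long, 120 wide, walls 4, rear wall (towards the stop) 75 high, front wall 45 high (mm), 0.3 to 0.65 kg; slides with 1 to 6 N. Point: middle of the front wall's outer face, the face to push on, 22.5 mm above its underside. x: front to rear, z up. Home: at track x -80 mm, give or take 15 mm, as the stop unit sits.
- stop_nominal (a point): Nominal place, on the board's top, of the foot of the stop unit's upright face (100 mm wide, 50 high, looking to -x). Axes as the track's. The unit is clamped anew each time: stop face, hinge and stand really lie up to 15 mm nearer or farther along x, all alike, and are not measured. Find the stop by pushing the bin against it: friction first, then a steep rise in force.
- hinge_nominal (a point): Nominal place of the stand's level hinge axis (along the track's y): 45 mm behind the stop face, 60 mm above the board. Shares the unit's unmeasured shift. The frame around it is no higher than 10 mm above this point. When locked, the steel foot under the stand's leg (40 mm along x, 30 mm deep) is down inside the bin, just in front of its rear wall. Once the bin is home, its measured place tells the shift.
- leg_nominal (a point): Nominal middle of the flat back of the stand's leg when open (looking to +x, away from the bin): 40 mm behind and 70 mm above the hinge. Steel leg 18 mm wide, rubber pad at its end 26 mm wide, its top about 115 mm above the hinge. Shares the unit's unmeasured shift. Nothing stands behind the leg. Push here towards -x, 50 to 100 mm above the hinge.
- stand (a joint): Stand's angle (rad): 0 open, as found, nearly upright; 1.658 locked, leg level over the bin. A spring holds it at either end; dead centre at about 0.99. Pushing takes 5 to 12 N at first, falling to none at dead centre; then it leaves the finger and snaps down towards -x. The foot has only 2 mm to spare: if the bin is not fully home it lands on the rear wall's rim, short of locked.
- spare_bin: Bystander: a smaller empty blue hopper bin, 140 x 100 x 65 mm, loose on the bench beyond the track. Origin: centre of its underside.
- carton: Bystander: closed cardboard carton 110 x 80 x 70 mm, loose on the bench beyond the track. Origin: centre of its underside.
- tape_roll: Bystander: cardboard ring (empty tape core) of 90 mm outer diameter, 40 mm high, lying flat, loose on the bench beyond the track. Origin: centre of its underside.

How it is judged:
By the outcome, as a careful person would: the job done as asked, in the order asked, and still so for the second after the job is handed in, with the robot touching nothing.
It also fails if it takes over 58 s, if anything falls off the work surface, if the arm or the gripper's body presses on something with over 40 N, if the wrist force passes 120 N, or if a joint passes its speed limit or range.

## Working session

There is one attempt and no reset: what is moved stays moved. The work goes in short steps, Python scripts to look and compute and a shell command to move; the robot and the scene stay as the last step left them, time stands still between calls to the robot, and variables do not carry over. Pictures are saved under pics/ and viewed, about 8 in all and at most 12, crops included, and the job is handed in when it is done.

```bash
mkdir -p pics; python3 - <<'E'
from rig import bot
import cv2
o=bot.get_obs();print({k:o[k] for k in("clock","position","eef_rot","contact_force","gripper_width")})
for c in("side","top"):
    f=bot.grab_frame(c);cv2.imwrite(f"pics/{c}0.png",f["img"][:,:,::-1])
    for n in("track","bin_front","stop_nominal","hinge_nominal","leg_nominal","spare_bin","carton","tape_roll"):
        try:print(c,n,[([round(float(v),4) for v in r["point"]],round(r["score"],2)) for r in bot.pinpoint(c,n)[:2]])
        except Exception as e:print(c,n,e)
E
```

```text
{'clock': 0.0, 'position': array([ 0.21038698, -0.5076162 ,  0.23008172]), 'eef_rot': array([-89.98546414,   0.13204893, -67.49294437]), 'contact_force': array([0.10841257, 0.30129732, 0.13541487]), 'gripper_width': 1.0026202353330733}
side track [([0.5094, 0.0291, -0.0007], 0.9), ([0.4952, 0.2106, 0.1465], 0.45)]
side bin_front [([0.5207, -0.1228, 0.036], 0.94)]
side stop_nominal [([0.7492, -0.2003, -0.0052], 0.53)]
side hinge_nominal []
side leg_nominal [([0.4933, 0.2119, 0.1475], 0.93)]
side spare_bin [([0.7508, -0.2026, -0.0033], 0.83)]
side carton [([0.7567, 0.1743, -0.0003], 0.67)]
side tape_roll [([0.7603, -0.0284, 0.0017], 0.57)]
top track [([0.4955, 0.2127, 0.1451], 0.17)]
top bin_front [([0.5168, -0.1177, 0.0322], 0.86)]
top stop_nominal [([0.4987, 0.1258, 0.0167], 0.8)]
top hinge_nominal []
top leg_nominal [([0.4956, 0.2102, 0.146], 0.76)]
top spare_bin [([0.7469, -0.2031, 0.0042], 0.81)]
top carton [([0.7522, 0.1705, 0.003], 0.93)]
top tape_roll [([0.7525, -0.0326, -0.0021], 0.69)]
```

View images.

View pics/side0.png

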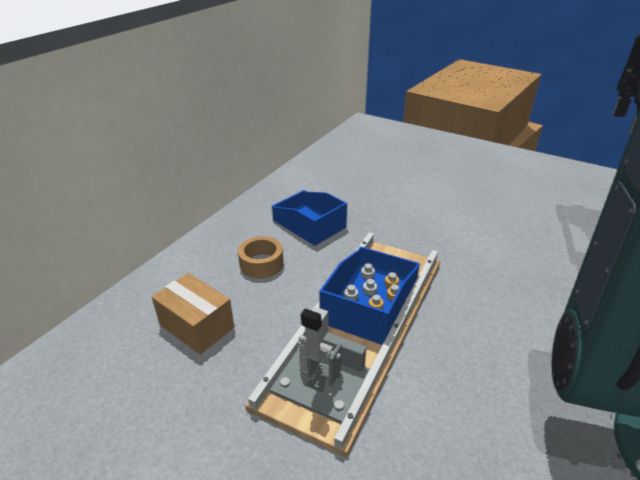

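View pics/top0.png

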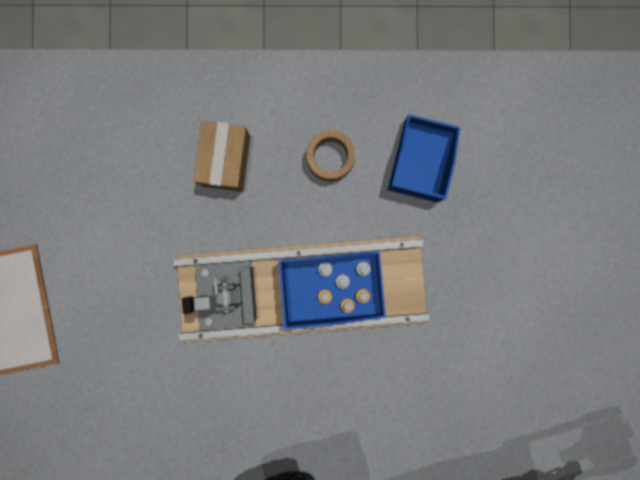

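```bash
cat > h.py <<'E'
from rig import bot
import cv2, numpy as np
def ray(f,u,v,z):
    R=cv2.Rodrigues(np.array(f["rvec"],float))[0];t=np.array(f["tvec"],float).ravel()
    c=-R.T@t;d=R.T@np.array([(u-f["cx"])/f["fx"],(v-f["cy"])/f["fy"],1])
    return c+d*(z-c[2])/d[2]
E
python3 - <<'E'
from h import *
f=bot.grab_frame("top")
for p in[(175,262),(423,243),(180,338),(428,318)]:print(p,ray(f,*p,.035).round(4))
m=bot.cut_out("top","track");print(len(m),[ (r["score"],r["mask"].sum()) for r in m])
for cam in("top","side"):
    f=bot.grab_frame(cam)
    for r in bot.cut_out(cam,"track")[:1]:
        mm=r["mask"].astype(np.uint8);q=cv2.minAreaRect(cv2.findNonZero(mm));print(cam,q,cv2.boxPoints(q).round(1).tolist())
        img=f["img"].copy();img[mm>0]=img[mm>0]//2+np.array([0,120,0],np.uint8)
        if cam=="top":
            for p in cv2.boxPoints(q):print(ray(f,*p,.015).round(4),ray(f,*p,.035).round(4))
            cv2.imwrite("pics/top1.png",cv2.resize(img[220:360,160:440],None,fx=2.8,fy=2.8)[:,:,::-1])
        else: cv2.imwrite("pics/side1.png",img[:,:,::-1])
    # blue bin
    for n in("bin_front",):
        for r in bot.cut_out(cam,n)[:1]:
            q=cv2.minAreaRect(cv2.findNonZero(r["mask"].astype(np.uint8)));print(cam,n,q,cv2.boxPoints(q).round(1).tolist())
    for k in range(3):
        f=bot.grab_frame(cam)
        print(cam,[[r["point"].__array__().round(4).tolist() if hasattr(r["point"],"__array__") else r["point"] for r in bot.pinpoint(cam,n)[:1]] for n in("bin_front","leg_nominal","stop_nominal","hinge_nominal","track")])
E
```

```text
(175, 262) [0.5602 0.2581 0.035 ]
(423, 243) [ 0.5953 -0.1975  0.035 ]
(180, 338) [0.4213 0.248  0.035 ]
(428, 318) [ 0.4577 -0.2061  0.035 ]
1 [(0.67, np.int64(10748))]
top ((300.5103759765625, 288.6241760253906), (89.35694122314453, 248.38902282714844), 85.2363510131836) [[173.0, 254.39999389648438], [420.6000061035156, 233.8000030517578], [428.0, 322.79998779296875], [180.5, 343.5]]
[0.5741 0.2677 0.015 ] [0.5741 0.2618 0.035 ]
[ 0.6132 -0.1973  0.015 ] [ 0.6123 -0.193   0.035 ]
[ 0.4461 -0.2106  0.015 ] [ 0.4489 -0.206   0.035 ]
[0.4077 0.2527 0.015 ] [0.4113 0.2471 0.035 ]
top bin_front ((331.92626953125, 289.68853759765625), (70.70840454101562, 102.5770034790039), 84.80557250976562) [[277.6000061035156, 259.1000061035156], [379.79998779296875, 249.8000030517578], [386.20001220703125, 320.29998779296875], [284.0, 329.5]]
top [[[0.5191, -0.1183, 0.0355]], [[0.494, 0.2098, 0.1478]], [[0.4992, 0.1279, 0.0183]], [], []]
top [[[0.5181, -0.1205, 0.0355]], [[0.4947, 0.2073, 0.1458]], [[0.5015, 0.1276, 0.0167]], [], [[0.7542, -0.0283, -0.0004]]]
top [[[0.5186, -0.1193, 0.0329]], [[0.495
[... 179 characters left out ...]
22, 408.79998779296875], [341.20001220703125, 205.3000030517578], [444.29998779296875, 255.5], [345.20001220703125, 459.0]]
side bin_front ((364.79754638671875, 290.0219421386719), (82.20524597167969, 94.63731384277344), 24.775144577026367) [[307.6000061035156, 315.79998779296875], [347.29998779296875, 229.8000030517578], [421.8999938964844, 264.29998779296875], [382.29998779296875, 350.20001220703125]]
side [[[0.5178, -0.123, 0.0397]], [[0.4958, 0.209, 0.1457]], [], [[0.7579, -0.0295, 0.0015]], [[0.508, 0.0234, 0.0041]]]
side [[[0.5188, -0.124, 0.036]], [], [], [], [[0.4973, 0.2115, 0.1437]]]
side [[[0.5199, -0.1228, 0.0378]], [[0.4954, 0.2112, 0.1432]], [], [], [[0.5045, 0.0266, -0.0005]]]
```

View pics/top1.png

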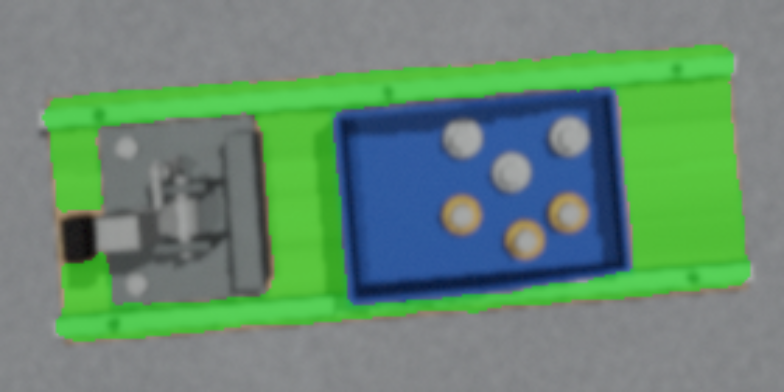

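Track axis is about 94.5° from world x, with its centre at (0.509, 0.026). The bin front is at track x ≈ -146 mm, so expect about 66 mm of travel. The picture shows the stand's pad at about (78,238), and a free gap between the stop at about x=262 and the bin at about x=340. Next I move to a spot in front of the bin.

```bash
python3 -m handwheel '-19 8 42 0 -0.12 0 0; -39 16 84 0 -0.24 0 0; -58 24 126 0 -0.36 0 0; -77 32 168 0 -0.48 0 0; -97 40 210 0 -0.6 0 0; -116 48 252 0 -0.72 0 0; -135 56 294 0 -0.84 0 0; -154 64 335 0 -0.96 0 0; -174 72 377 0 -1.08 0 0; -193 80 419 0 -1.2 0 0'
python3 - <<'E'
from h import *
o=bot.get_obs();print(o["clock"],o["position"],o["eef_rot"],o["contact_force"],o["q"])
E
```

```text
clock: 3.93
position: [0.4904, -0.205, 0.1601]
eef_rot: [-90.0, -0.0, 1.6]
contact_force: [1.2, -0.8, 0.7]
gripper_width: 0.002
3.9333 [ 0.49036525 -0.20495904  0.16009023] [-9.00335759e+01 -3.65719031e-02  1.60784662e+00] [ 1.17890633 -0.76754599  0.70346733] [-2.87905080e+01  4.03802189e+00  8.76749474e+01 -1.04594233e-02
  8.82384967e+01 -3.03980268e+01]
```

```bash
python3 -m handwheel '18 20 18 0 -0.025 0 0; 34 45 35 0 -0.05 0 0; 34 80 35 0 -0.05 0 0; 34 110 35 0 -0.05 0 0; 34 128 35 0 -0.05 0 0; 34 128 35 0 -0.05 0 0; 34 128 35 0 -0.05 0 0'
python3 - <<'E'
from h import *
f=bot.grab_frame("side");cv2.imwrite("pics/s2.png",f["img"][180:480,160:560][:,:,::-1])
E
```

```text
clock: 4.52
position: [0.5227, -0.1687, 0.0312]
eef_rot: [-90.0, 0.1, 4.5]
contact_force: [1.0, -0.9, 1.3]
gripper_width: 0.002
```

View pics/s2.png

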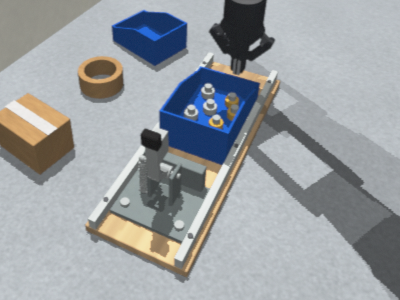

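The shut fingers stand centred just in front of the bin's front wall, at about (235,68) in the crop.

```bash
python3 -m handwheel '0 0 10 0 0 0 0; 0 0 18 0 0 0 0; 0 0 24 0 0 0 0; 0 0 28 0 0 0 0; 0 0 31 0 0 0 0; 0 0 33 0 0 0 0; 0 0 35 0 0 0 0; 0 0 37 0 0 0 0; 0 0 39 0 0 0 0; 0 0 41 0 0 0 0'; python3 -m handwheel '0 0 2 0 0 0 0; 0 0 4 0 0 0 0; 0 0 6 0 0 0 0; 0 0 8 0 0 0 0; 0 0 10 0 0 0 0; 0 0 12 0 0 0 0; 0 0 14 0 0 0 0;0 0 16 0 0 0 0'
```

```text
clock: 5.4
position: [0.521, -0.1294, 0.033]
eef_rot: [-90.2, -0.1, 4.5]
contact_force: [-0.4, -3.0, 0.7]
gripper_width: 0.001
clock: 6.07
position: [0.5197, -0.1132, 0.0329]
eef_rot: [-90.2, -0.1, 4.5]
contact_force: [-0.6, -3.1, -0.9]
gripper_width: 0.001
```

```bash
python3 -m handwheel '0 0 2.5 0 0 0 0; 0 0 5 0 0 0 0; 0 0 7.5 0 0 0 0; 0 0 10 0 0 0 0; 0 0 12.5 0 0 0 0; 0 0 15 0 0 0 0; 0 0 17.5 0 0 0 0;0 0 20 0 0 0 0; 0 0 22.5 0 0 0 0;0 0 25 0 0 0 0'; python3 -m handwheel '0 0 1 0 0 0 0; 0 0 2 0 0 0 0; 0 0 3 0 0 0 0; 0 0 4 0 0 0 0;0 0 5 0 0 0 0'; python3 -m handwheel '0 0 1 0 0 0 0; 0 0 2 0 0 0 0; 0 0 3 0 0 0 0; 0 0 4 0 0 0 0'
```

```text
clock: 6.9
position: [0.5178, -0.0881, 0.033]
eef_rot: [-90.2, -0.1, 4.5]
contact_force: [0.3, -3.0, 0.9]
gripper_width: -0.004
clock: 7.32
position: [0.5174, -0.0832, 0.033]
eef_rot: [-90.2, -0.1, 4.4]
contact_force: [0.3, -3.1, 0.5]
gripper_width: 0.001
clock: 7.65
position: [0.5171, -0.0791, 0.0329]
eef_rot: [-90.2, -0.1, 4.4]
contact_force: [-0.5, -2.6, 0.3]
gripper_width: 0.005
```

```bash
python3 -m handwheel '0 0 1 0 0 0 0; 0 0 2 0 0 0 0; 0 0 3 0 0 0 0'; python3 -m handwheel '0 0 1 0 0 0 0; 0 0 2 0 0 0 0; 0 0 3 0 0 0 0'
```

```text
clock: 7.9
position: [0.517, -0.0773, 0.033]
eef_rot: [-90.4, -0.1, 4.5]
contact_force: [0.9, -8.2, -0.8]
gripper_width: 0.002
clock: 8.15
position: [0.517, -0.0774, 0.0331]
eef_rot: [-90.8, -0.1, 4.5]
contact_force: [-0.5, -13.9, -1.5]
gripper_width: 0.004
```

```bash
python3 -m handwheel '0 0 1 0 0 0 0; 0 0 2 0 0 0 0; 0 0 3 0 0 0 0'
```

```text
clock: 8.4
position: [0.517, -0.0775, 0.0332]
eef_rot: [-91.1, -0.1, 4.5]
contact_force: [0.6, -15.0, -2.6]
gripper_width: 0.001
```

```bash
python3 -m handwheel '0 0 1 0 0 0 0; 0 0 2 0 0 0 0'
```

```text
clock: 8.57
position: [0.517, -0.0777, 0.0332]
eef_rot: [-91.4, -0.1, 4.5]
contact_force: [0.4, -13.0, -1.1]
gripper_width: -0.001
```

```bash
python3 -m handwheel '0 0 -8 0.02 0 0 0; 0 0 -30 0.02 0 0 0; 0 -30 -45 0.02 0 0 0; 0 -70 -45 0.02 0 0 0; 0 -110 -45 0.02 0 0 0; 0 -150 -45 0.02 0 0 0; 0 -190 -45 0.02 0 0 0; 0 -230 -45 0.02 0 0 0'
python3 - <<'E'
from h import *
c=np.array([.5086,.0256]);d=np.array([-.0785,.9969])
for cam in("top","side","top"):
    f=bot.grab_frame(cam)
    for n in("bin_front","leg_nominal","stop_nominal"):
        for r in bot.pinpoint(cam,n)[:1]:
            p=np.array(r["point"]);print(cam,n,p.round(4),r["score"],"track x",((p[:2]-c)@d).round(4))
    if cam=="top":
        for r in bot.cut_out(cam,"bin_front")[:1]:
            q=cv2.boxPoints(cv2.minAreaRect(cv2.findNonZero(r["mask"].astype(np.uint8))));print(q.round(1).tolist())
            print([((ray(f,*p,.075)[:2]-c)@d).round(4) for p in q])
cv2.imwrite("pics/t3.png",cv2.resize(f["img"][220:360,160:440],None,fx=2.8,fy=2.8)[:,:,::-1]);print(bot.get_obs()["clock"],bot.get_obs()["contact_force"])
E
```

```text
clock: 9.23
position: [0.519, -0.1153, 0.2659]
eef_rot: [-90.1, -0.1, 4.5]
contact_force: [-0.3, -0.2, 0.2]
gripper_width: 0.001
top leg_nominal [0.4946 0.2108 0.1466] 0.82 track x 0.1857
[[245.5, 260.29998779296875], [349.6000061035156, 250.89999389648438], [356.0, 321.1000061035156], [251.89999389648438, 330.6000061035156]]
[np.float64(0.0928), np.float64(-0.0907), np.float64(-0.0921), np.float64(0.0908)]
side bin_front [ 0.516  -0.07    0.0371] 0.63 track x -0.0959
side leg_nominal [0.4984 0.2108 0.1455] 0.97 track x 0.1854
side stop_nominal [ 0.517  -0.0672  0.0388] 0.6 track x -0.0932
top bin_front [ 0.5124 -0.0654  0.0323] 0.61 track x -0.091
top leg_nominal [0.4942 0.2092 0.1467] 0.67 track x 0.1842
[[246.8000030517578, 260.70001220703125], [350.0, 252.10000610351562], [355.79998779296875, 321.6000061035156], [252.60000610351562, 330.20001220703125]]
[np.float64(0.0905), np.float64(-0.0912), np.float64(-0.0917), np.float64(0.0895)]
9.9333 [ 0.40811937 -0.10457604  1.14204116]
```

View pics/t3.png

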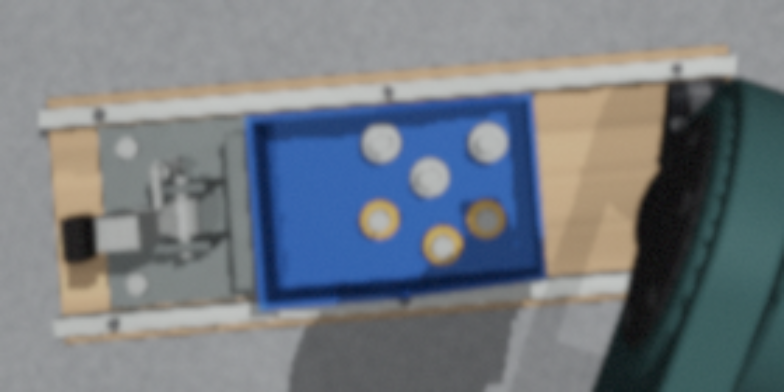

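The bin's rear wall is now flush against the stop at about x=248 in the crop. Its front is at track x ≈ -91.5 mm, so the shift is about -11.5 mm. Force rose steeply from 2 N to 14 N. Now I cross over high and tilt the tool for the stand.

```bash
python3 -m handwheel '0 -30 25 0 0 0 0; 0 -34 63 -0.08 0 0 0; 0 -34 103 -0.17 0 0 0; 0 -34 143 -0.27 0 0 0; 0 -34 183 -0.37 0 0 0; 0 -34 223 -0.47 0 0 0; 0 -34 263 -0.57 0 0 0; 0 -34 303 -0.67 0 0 0; 0 -34 343 -0.77 0 0 0; 0 -34 381 -0.87 0 0 0'
python3 - <<'E'
from h import *
o=bot.get_obs();print(o["clock"],o["position"],o["eef_rot"],o["contact_force"],o["q"])
R=cv2.Rodrigues
from scipy.spatial.transform import Rotation as Q
M=Q.from_euler("xyz",o["eef_rot"],degrees=True).as_matrix()
t=np.array([.4898,.2649,.157]);print("to start, tool mm",(M.T@(t-o["position"])*1e3).round(1))
print("unit push in tool",(M.T@np.array([.0785,-.9969,0])).round(3))
E
```

```text
clock: 10.77
position: [0.4889, 0.2659, 0.2968]
eef_rot: [-140.3, -0.2, 4.6]
contact_force: [1.5, -1.0, 0.5]
gripper_width: 0.001
10.7667 [0.4888917  0.2659423  0.29681009] [-140.25682287   -0.20501617    4.56236599] [ 1.45532557 -0.96044998  0.45109227] [ 43.04606889  24.60247019  60.35385717 -45.39985132 122.07729385
  22.98438777]
to start, tool mm [  0.3  90.2 106.8]
unit push in tool [-0.001  0.769 -0.639]
```

```bash
python3 -m handwheel '0 22 26 0 0 0 0; 0 45 53 0 0 0 0; 0 68 80 0 0 0 0; 0 85 101 0 0 0 0; 0 90 107 0 0 0 0; 0 90 107 0 0 0 0'
python3 - <<'E'
from h import *
f=bot.grab_frame("side");cv2.imwrite("pics/s4.png",cv2.resize(f["img"][240:460,200:500],None,fx=2,fy=2)[:,:,::-1])
E
```

```text
clock: 11.27
position: [0.4885, 0.2644, 0.1541]
eef_rot: [-140.5, 0.1, 4.6]
contact_force: [0.5, -0.0, 0.1]
gripper_width: -0.003
```

View pics/s4.png

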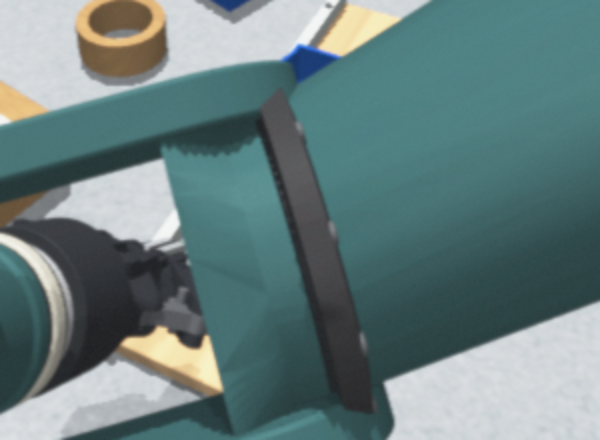

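The arm hides the stand in the side view: only the gripper shows, at about (170,290). From here I approach by feel.

```bash
python3 -m handwheel '0 7.7 -6.4 0 0 0 0; 0 15.4 -12.8 0 0 0 0; 0 23 -19.2 0 0 0 0; 0 27 -22.4 0 0 0 0; 0 29 -24 0 0 0 0; 0 30.5 -25.5 0 0 0 0'; python3 -m handwheel '0 1.5 -1.3 0 0 0 0; 0 3 -2.5 0 0 0 0;0 4.6 -3.8 0 0 0 0'
```

```text
clock: 11.82
position: [0.4927, 0.2245, 0.1577]
eef_rot: [-140.3, -0.2, 4.5]
contact_force: [0.2, 0.3, 0.4]
gripper_width: 0.002
clock: 12.07
position: [0.4932, 0.2185, 0.1577]
eef_rot: [-140.3, -0.2, 4.5]
contact_force: [-0.5, -0.5, 0.8]
gripper_width: -0.001
```

```bash
python3 -m handwheel '0 1.5 -1.3 0 0 0 0; 0 3 -2.5 0 0 0 0;0 4.6 -3.8 0 0 0 0'; python3 -m handwheel '0 1.5 -1.3 0 0 0 0; 0 3 -2.5 0 0 0 0'
```

```text
clock: 12.32
position: [0.4936, 0.2125, 0.1576]
eef_rot: [-140.3, -0.2, 4.5]
contact_force: [0.0, -0.7, -0.4]
gripper_width: 0.002
clock: 12.48
position: [0.4939, 0.2085, 0.1575]
eef_rot: [-140.3, -0.2, 4.5]
contact_force: [0.3, 0.1, 0.1]
gripper_width: -0.004
```

```bash
python3 -m handwheel '0 1.5 -1.3 0 0 0 0; 0 3 -2.5 0 0 0 0'; python3 -m handwheel '0 1.5 -1.3 0 0 0 0; 0 3 -2.5 0 0 0 0'
```

```text
clock: 12.65
position: [0.4942, 0.2058, 0.1583]
eef_rot: [-140.2, -0.2, 4.6]
contact_force: [-2.0, 7.7, 5.6]
gripper_width: -0.004
clock: 12.82
position: [0.4945, 0.2035, 0.1593]
eef_rot: [-140.0, -0.3, 4.7]
contact_force: [-2.4, 6.9, 5.3]
gripper_width: 0.002
```

```bash
python3 -m handwheel '0 1.5 -1.3 0 0 0 0; 0 3 -2.5 0 0 0 0'; python3 -m handwheel '0 1.5 -1.3 0 0 0 0; 0 3 -2.5 0 0 0 0'
```

```text
clock: 12.98
position: [0.4947, 0.2012, 0.1603]
eef_rot: [-139.8, -0.4, 4.7]
contact_force: [-2.3, 8.1, 5.9]
gripper_width: -0.003
clock: 13.15
position: [0.4949, 0.1989, 0.1612]
eef_rot: [-139.7, -0.5, 4.8]
contact_force: [-2.5, 6.8, 6.0]
gripper_width: -0.0
```

```bash
python3 -m handwheel '0 1.8 -1 0 0 0 0; 0 3.5 -2 0 0 0 0; 0 5.3 -3 0 0 0 0; 0 7 -4 0 0 0 0'; python3 -m handwheel '0 1.8 -1 0 0 0 0; 0 3.5 -2 0 0 0 0; 0 5.3 -3 0 0 0 0; 0 7 -4 0 0 0 0'
```

```text
clock: 13.48
position: [0.4959, 0.1923, 0.1611]
eef_rot: [-139.5, -0.7, 4.9]
contact_force: [-1.1, 5.6, 2.9]
gripper_width: 0.001
clock: 13.82
position: [0.4969, 0.1854, 0.1605]
eef_rot: [-139.4, -0.8, 4.9]
contact_force: [-1.2, 4.6, 3.6]
gripper_width: 0.001
```

```bash
python3 -m handwheel '0 1.8 -1 0 0 0 0; 0 3.5 -2 0 0 0 0; 0 5.3 -3 0 0 0 0; 0 7 -4 0 0 0 0'; python3 -m handwheel '0 1.8 -1 0 0 0 0; 0 3.5 -2 0 0 0 0; 0 5.3 -3 0 0 0 0; 0 7 -4 0 0 0 0'
```

```text
clock: 14.15
position: [0.4977, 0.1771, 0.1599]
eef_rot: [-139.5, -0.8, 4.9]
contact_force: [-0.6, 3.9, 4.0]
gripper_width: -0.002
clock: 14.48
position: [0.4986, 0.1688, 0.1587]
eef_rot: [-139.5, -0.9, 4.9]
contact_force: [-1.0, 2.1, 3.9]
gripper_width: -0.003
```

```bash
python3 -m handwheel '-0.2 1.7 -1.2 0 0 0 0; -0.4 3.3 -2.4 0 0 0 0; -0.6 5 -3.6 0 0 0 0; -0.8 6.6 -4.8 0 0 0 0'; python3 -m handwheel '0 1.7 -1.2 0 0 0 0; 0 3.3 -2.4 0 0 0 0; 0 5 -3.6 0 0 0 0; 0 6.6 -4.8 0 0 0 0'; python3 -m handwheel '0 1.7 -1.2 0 0 0 0; 0 3.3 -2.4 0 0 0 0; 0 5 -3.6 0 0 0 0; 0 6.6 -4.8 0 0 0 0'
```

```text
clock: 14.82
position: [0.4987, 0.1603, 0.1576]
eef_rot: [-139.5, -0.9, 4.9]
contact_force: [2.0, 0.9, 0.9]
gripper_width: 0.007
clock: 15.15
position: [0.4991, 0.1517, 0.1564]
eef_rot: [-139.5, -0.8, 4.9]
contact_force: [0.2, -0.1, 0.2]
gripper_width: -0.002
clock: 15.48
position: [0.4996, 0.1433, 0.1555]
eef_rot: [-139.5, -0.8, 4.9]
contact_force: [0.8, 0.4, 0.7]
gripper_width: -0.004
```

```bash
python3 - <<'E'
from h import *
f=bot.grab_frame("top");cv2.imwrite("pics/t5.png",cv2.resize(f["img"][220:360,160:440],None,fx=2.8,fy=2.8)[:,:,::-1])
E
```

```text
(no output)
```

View pics/t5.png

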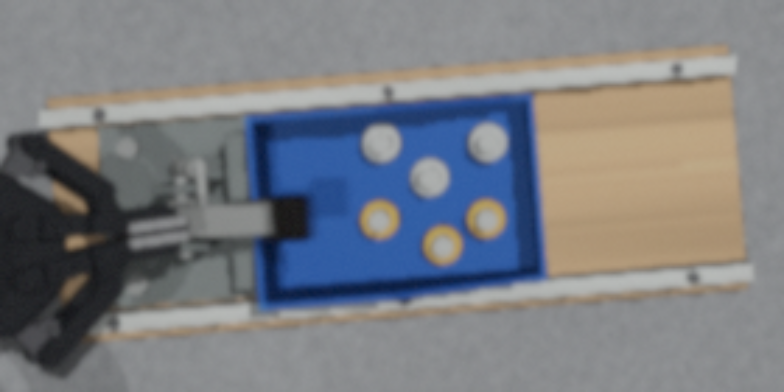

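The leg is past upright, with its pad at about (292,217) over the bin, but it looks short of level, so it may still be falling. I'll back off a little and look again.

```bash
python3 -m handwheel '0 0 0 0 0 0 0; 0 -4 3 0 0 0 0; 0 -12 9 0 0 0 0; 0 -20 16 0 0 0 0; 0 -30 24 0 0 0 0; 0 -40 32 0 0 0 0; 0 -60 40 0 0 0 0; 0 -80 48 0 0 0 0; 0 -100 56 0 0 0 0; 0 -120 64 0 0 0 0'
python3 - <<'E'
from h import *
f=bot.grab_frame("top");cv2.imwrite("pics/t6.png",cv2.resize(f["img"][220:360,160:440],None,fx=2.8,fy=2.8)[:,:,::-1])
f=bot.grab_frame("side");cv2.imwrite("pics/s6.png",cv2.resize(f["img"][180:480,200:500],None,fx=2,fy=2)[:,:,::-1])
E
```

```text
clock: 16.37
position: [0.4875, 0.2777, 0.1848]
eef_rot: [-139.5, -0.7, 4.9]
contact_force: [-0.5, 0.5, -0.2]
gripper_width: -0.001
```

View pics/t6.png

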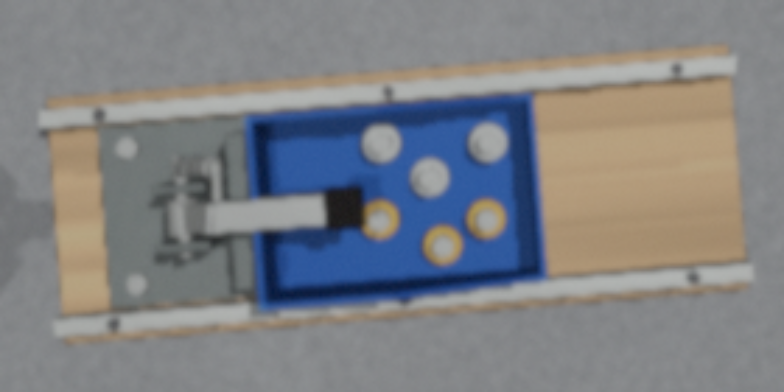

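It has snapped down: the pad end is now at about (363,207), where I'd expect it when locked. I'll check the height in the side view.

View pics/s6.png

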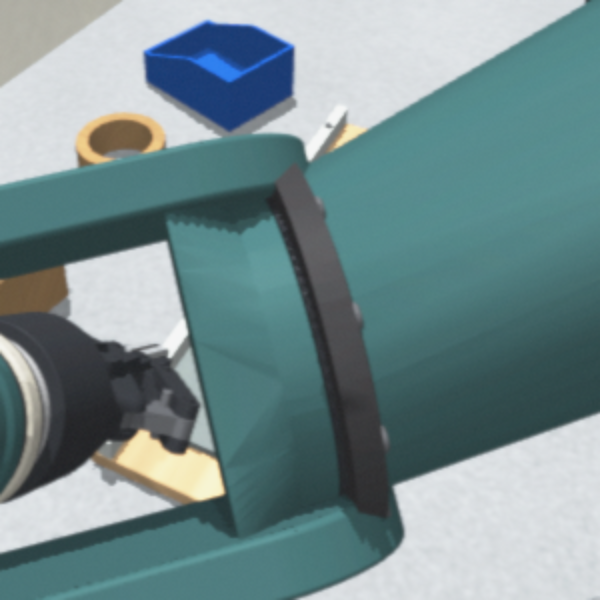

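```bash
python3 -m handwheel '0 -26 -31 0 0 0 0; 0 -52 -62 0 0 0 0; 0 -77 -92 0 0 0 0; 0 -77 -92 0 0 0 0; 0 -46 -118 0 0 0 0; 0 -15 -143 0 0 0 0; 0 15 -169 0 0 0 0; 0 46 -195 0 0 0 0; 0 77 -220 0 0 0 0; 0 107 -246 0 0 0 0'; python3 -m handwheel '0 30 -25 0 0 0 0; 0 61 -51 0 0 0 0; 0 92 -77 0 0 0 0; 0 123 -102 0 0 0 0; 0 154 -128 0 0 0 0; 0 185 -154 0 0 0 0; 0 215 -179 0 0 0 0; 0 246 -205 0 0 0 0; 0 262 -218 0 0 0 0; 0 262 -218 0 0 0 0'
python3 - <<'E'
from h import *
f=bot.grab_frame("side");cv2.imwrite("pics/s7.png",cv2.resize(f["img"][180:460,140:460],None,fx=2.1,fy=2.1)[:,:,::-1])
for cam in("side","top"):
    bot.grab_frame(cam)
    for n in("bin_front","spare_bin","carton","tape_roll"):
        print(cam,n,[np.round(r["point"],4).tolist() for r in bot.pinpoint(cam,n)[:1]])
f=bot.grab_frame("top");g=bot.grab_frame("side")
# predicted pad end (locked) per height, in crop pixels
c=np.array([.5086,.0256]);d=np.array([-.0785,.9969]);
for z in(.10,.12,.14,.16):
    P=np.array([[*(c+d*.0185),z]])
    for F,o,s in((f,(160,220),2.8),(g,(140,180),2.1)):
        K=np.array([[F["fx"],0,F["cx"]],[0,F["fy"],F["cy"]],[0,0,1.]])
        u=cv2.projectPoints(P,np.array(F["rvec"],float),np.array(F["tvec"],float),K,None)[0].ravel();print(z,((u-o)*s).round(0))
E
```

```text
clock: 17.3
position: [0.5073, 0.0375, 0.3018]
eef_rot: [-139.4, -0.8, 5.2]
contact_force: [0.8, 0.3, -0.3]
gripper_width: -0.0
clock: 18.13
position: [0.5365, -0.3057, 0.2962]
eef_rot: [-139.4, -0.8, 4.8]
contact_force: [-0.2, 0.3, -0.4]
gripper_width: -0.001
side bin_front [[0.5167, -0.0718, 0.0384]]
side spare_bin [[0.7499, -0.2032, -0.0027]]
side carton [[0.7551, 0.1727, -0.0003]]
side tape_roll [[0.7581, -0.0267, -0.0006]]
top bin_front []
top spare_bin [[0.7472, -0.2019, 0.0013]]
top carton [[0.7476, 0.1711, 0.0017]]
top tape_roll [[0.7529, -0.0287, -0.0008]]
0.1 [363. 207.]
0.1 [452. 232.]
0.12 [361. 209.]
0.12 [453. 212.]
0.14 [359. 212.]
0.14 [455. 192.]
0.16 [357. 215.]
0.16 [456. 171.]
```

View pics/s7.png

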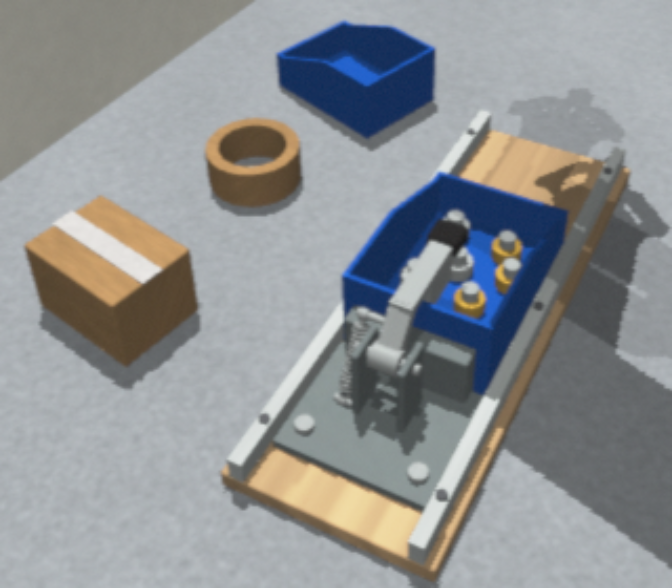

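The leg lies level over the bin. Its pad end, at about (455,232), matches a predicted height of 0.10–0.11 m. A foot resting on the rim would put it near 0.16 m. The bin and the bystanders haven't moved, and the arm is clear.

```bash
python3 -c "
from rig import bot
print(bot.get_obs()['contact_force'],bot.get_obs()['clock']);print(bot.finish_job())"
```

```text
[1.08687637 0.14756616 0.43652315] 18.7833
the job is handed in; nothing more can be done
None
```

The bin is home against the stop, the stand has snapped down and locked it in, and the job is handed in at 18.8 s.

- **Bin:** it slid with about 2–3 N, then the force rose steeply to about 14–15 N (highest reading) with no further movement. Its front sits at track x ≈ -91.5 mm, so the stop unit is shifted about -11.5 mm from nominal.
- **Stand:** the fingertip pushed the leg from behind with up to about 10 N. The force fell to zero past dead centre, and the stand then dropped by itself.
- **Last checks:** in both views the pad's end is where a locked stand should be, at z ≈ 0.10–0.11 m, and not up on the rim. The bin and the three bystanders have not moved, measured to about 5 mm. The arm is clear, with contact force near 0–1 N.
- **What was unclear:**
  - A picture taken mid-snap showed the leg short of level; the later ones showed it fully down.
  - The networks kept reporting the leg at its nominal place, with no shift, so I relied on the bin's measured place instead.
  - The foot itself was hidden from both cameras, so I judged the lock from the leg's height and level.
  - Forces were read only at the end of each move, so a brief peak in between would not have shown.

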